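Crank the cake slice round to the serving pointer

ROBOT

A 7-joint arm with a two-finger parallel gripper is mounted at the origin on a cart in front of the work surface, level with it; the furniture and walls round the work are solid. World frame = base frame: x ahead of the robot, y to its left, z up, the work surface at z = 0. Lengths are in m, angles in rad, forces in N, time in s.
With the tool pointing down it reaches from about 0.425 to 0.975 m from the base axis. Payload 16.7 kg.
Tool frame: the origin (TCP) lies between the finger pads; the fingertips stand manip.tcp_to_tips ahead of it and the grasp point (between the pads) lies 6 mm ahead of it (manip.tcp_to_tips is the distance from the TCP to the fingertips, in m); z points along the fingers, y is the direction in which the jaws open and shut (so a half turn about z gives the same grasp; the last joint's range is limited). The gripper opens to 85 mm and grips with 20 to 120 N. Pads are 22 mm wide; open, the fingers measure 114 mm over their backs; the gripper's body (76 mm by 85 mm) begins 54 mm behind the grasp point. The pads swing forward as they close: fully open they stand 13 mm farther back than shut.
Start: joints at [1.028, 0.426, 0.074, 1.606, -0.034, 1.111, -0.067], TCP at [0.259, -0.623, 0.228] pointing down, gripper open.
Joint ranges: [-2.85, 2.85], [-0.5, 2.14], [-1.23, 1.37], [0.21, 2.46], [-1.02, 4.16], [0.16, 2.05], [-2.73, 2.73]. Speed limits (rad/s): [1.89, 1.89, 2.39, 2.39, 3.01, 3.01, 3.01].

INTERFACE

Orientations are given as [roll, pitch, yaw] about the fixed x, y, z axes, in that order (R = Rz(yaw) Ry(pitch) Rx(roll)).
In Python, from plant import manip, vision gives the robot as it stands.
- The arm moves only by the tool step_arm, never from a script. Its argument "steps" is a list of rows, each a list of 2 entries, a list of its own where there are three numbers: the shift along the tool's x, y, z in mm, then the turn about the tool's z in rad. A call has 1 to 12 rows; each row shifts and turns the commanded pose from where the row before left it, along the tool's axes as they then stand; what a row does not reach is not made up. A row lasts 1/8 s, in which the tool goes at most 62.5 mm and 10.7 degrees, less where a joint would pass 70% of its speed; a pose out of reach is approached as far as the arm can. A call is refused whole if a number of a shift passes 62.5 or a number of a turn 0.188, either way. A call with a gripper value outside its range is refused whole. "fingers" is the finger opening in mm, from 0 to 85.4, set as the call begins (left out, the last holds). The fingers move at their own pace and stop on an object; "squeeze" is the grip in N (left out, the last holds). Time passes only in rows, so rows that do not move let the fingers close. It gives the time, the measured TCP pose, the force and the opening at its end, in the units of the state.
- manip.get_state(): the state, without advancing time (a new reading comes with each control period).
- vision.grab_frame(name): name is "scene" or "top" or "wrist"; returns a dict with "frame" (400x640x3 uint8, red, green, blue), "fx", "fy", "cx", "cy" (pixels), "dist_coeffs" ([k1, k2, p1, p2, k3] as OpenCV has them; the pictures are not rectified), "position" and "attitude" of the camera in the world. Camera axes: x right, y up, looking along -z (the intrinsics and any distortion apply to the point x, -y, -z); pixel columns grow to the right and rows downward; lengths in m; the calibration is good to about 2 mm. A picture is of the moment at which its call begins. There is no depth.
- manip.close_job(): hands the job in, once; it reports no verdict.
The state is a dict: "time_s": time; "qpos": joint angles; "qd": joint speeds; "joint_torque": joint torques, N m; "tool_pos": TCP position; "tcp_rot": TCP orientation; "wrist_force": force on the tool from outside, world axes, zero at the start; "ft_torque": the same for the moment, N m; "width": opening from 0.0 (shut) to 1.0 (fully open).
Only numpy, scipy, OpenCV 4.12 (cv2) and the standard library are available. Lean on these libraries where they do the work, as an engineer would, in place of code of your own. Each camera call takes 0.05 s, during which the arm holds its last target.

TASK

Two pastries stand on the hand-cranked turntable. Turn the crank by its upright wooden grip until the slice of cake (not the croissant) has come round and is centred in front of the arrow on the base, then let go of the grip. Turn the table only with the crank: do not touch the disc or the pastries, and leave both pastries standing on the disc.

Things in the scene. Friction and masses are not known exactly. Their poses are not given: they have to be found in the camera images.
- carrot_slice: loose slice of cake, a brown block with white cream dots and a biscuit on top, 64 x 119 mm, 87 mm high; origin at the centre of its underside, z up, long side along its y. It stands on the disc 50 to 65 mm from the disc's axis, a quarter turn (90 deg, give or take 20) to one side or the other of the serving spot, and is carried round by the disc.
- danish: loose croissant, 65 x 92 mm and 33 mm high, origin at the centre of its underside; it stands on the disc on the side opposite the slice and rides along.
- turntable: the round stone disc, 230 mm in diameter, 12 mm thick; origin on its upright axis at its top face, 47 mm above the worktop. A belt in the base drives it from the crank: it turns the same way as the crank at a quarter of its speed (four crank turns for one disc turn), either way, no stop within two disc turns, and stays where it is left.
- serve_spot (a point): the serving spot, a fixed point that does not turn: at the height of the disc's top, 57 mm from the disc's axis towards the dark raised arrow head on the tongue of the light wooden base. The arrow head lies 120 to 150 mm from the disc's axis and points at it, on the side that roughly faces the robot.
- crank_axis (a point): fixed point on the upright axis of the crank, 163 mm above the worktop, level with the middle of the grip. The crank turns on a slim steel post on the other end of the base, left of the disc as the robot sees it, 175 mm from the disc's axis; post and crank hub end 143 mm above the worktop.
- crank_grip (a point): middle of the crank's grip: a dark wooden upright cylinder, 21 mm across, 139 to 187 mm above the worktop, on the end of the flat steel crank arm (top at 138 mm), 45 mm from the crank axis. It spins freely on its pin, so a hand that does not turn can lead it round the level circle about the crank axis, either way; drag under 2 N. It starts anywhere on the circle.
Mind the look-alikes: they are no part of the job. Leave any pink look-alike of the danish alone.

How it is judged:
At the end, for the whole second after the job is handed in: The slice of cake stands upright and still on the disc with its centre within 16 mm of the serving spot at the arrow, the croissant still stands on the disc, and the crank is released (horizontal distance between carrot_slice and serve_spot below 0.016 m and z of each of carrot_slice, danish in the frame of turntable above -0.004 m and angle between carrot_slice's own z axis and vertical below 0.2 rad and angle between danish's own z axis and vertical below 0.25 rad and horizontal distance between danish and turntable below 0.09 m and linear speed of carrot_slice below 0.01 m/s); the robot touches nothing.
It fails at once if the robot touches a pastry (contact force between any of the arm, the fingers and carrot_slice above 0.5 N or contact force between any of the arm, the fingers and danish above 0.5 N).
It fails at once if the robot touches the disc instead of using the crank (contact force between any of the arm, the fingers and turntable above 1 N).
It also fails if it takes over 45 s, if anything falls off the work surface, if the arm or the gripper's body presses on something with over 40 N, if the wrist force passes 120 N, or if a joint passes its speed limit or range.

## Working session

There is one attempt and no reset: what is moved stays moved. The work goes in short steps, Python scripts to look and compute and a tool call to move; the robot and the scene stay as the last step left them, time stands still between calls to the robot, and variables do not carry over. Pictures are saved under pics/ and viewed, and the job is handed in when it is done.

Besides the shell and the picture viewer there is one more tool, called after "Request:" as name(argument=value, ...) on one line, values as JSON. step_arm: Moves the arm, as the interface text tells. Its arguments: {"type":"object","properties":{"steps":{"type":"array"},"fingers":{"type":"number"},"squeeze":{"type":"number"}},"required":["steps"]}

```bash
mkdir -p pics; ls; python3 - <<'E'
from plant import manip, vision
import cv2
print(manip.get_state(), manip.tcp_to_tips)
for n in ["scene","top","wrist"]:
    f=vision.grab_frame(n); cv2.imwrite(f"pics/{n}0.png",f["frame"][:,:,::-1]); print(n,{k:v for k,v in f.items() if k!="frame"})
E
```

```text
pics
{'time_s': 0.0, 'qpos': array([ 1.02751487,  0.42674322,  0.07384593,  1.60663317, -0.03408592,
        1.11078057, -0.06711029]), 'qd': array([-0.00082498, -0.0002272 ,  0.00080659,  0.00150694,  0.00075258,
       -0.0004784 ,  0.00063278]), 'joint_torque': array([ 2.32455779e-03, -9.49805117e+01,  3.76244098e+00, -4.63502133e+01,
        1.95241976e-02,  1.00507654e-02,  7.19533455e-05]), 'tool_pos': array([ 0.25879538, -0.6229624 ,  0.22719142]), 'tcp_rot': array([-3.14029201e+00,  1.08290307e-04,  3.93749551e-01]), 'wrist_force': array([-0.21440053,  0.35253307,  0.24454897]), 'ft_torque': array([-0.00047723, -0.02447146, -0.05273586]), 'width': 0.9983902832738278} 0.025
scene {'fx': 366.42973976123636, 'fy': 366.42973976123636, 'cx': 320.3550691488865, 'cy': 198.297241946313, 'dist_coeffs': array([-0.02015598,  0.        ,  0.        ,  0.        ,  0.        ]), 'position': array([0.18279886, 0.14750867, 0.61359147]), 'attitude': array([ 0.96867632,  0.00758691, -2.65976668])}
top {'fx': 461.7446210661651, 'fy': 461.7446210661651, 'cx': 321.1956044883809, 'cy': 200.348886322729, 'dist_coeffs': array([0.02192304, 0.        , 0.        , 0.        , 0.        ]), 'position': array([ 0.40112494, -0.49130758,  1.18422921]), 'attitude': array([ 0.09367124, -0.01608729, -1.59472056])}
wrist {'fx': 296.44552082849117, 'fy': 296.44552082849117, 'cx': 320.32736299357526, 'cy': 192.67573204817558, 'dist_coeffs': array([-0.02411573,  0.        ,  0.        ,  0.        ,  0.        ]), 'position': array([ 0.32350168, -0.59412238,  0.37362729]), 'attitude': array([-2.80466400e-01,  3.42864285e-04, -1.17675675e+00])}
```

View pics/scene0.png

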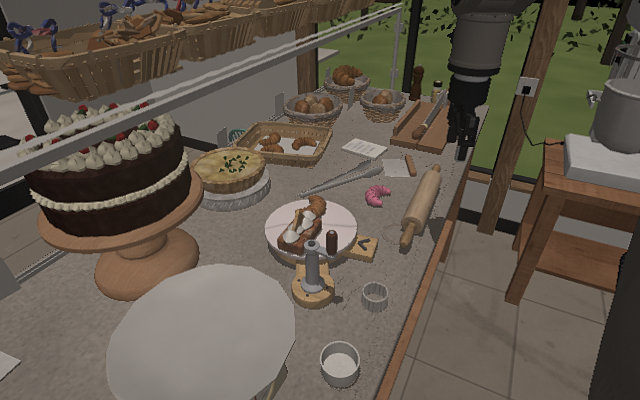

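View pics/top0.png

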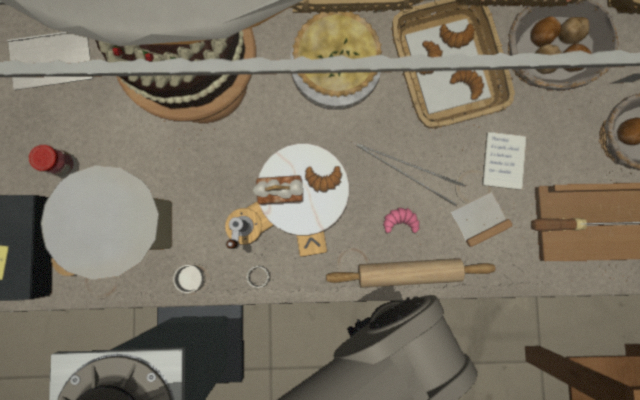

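View pics/wrist0.png

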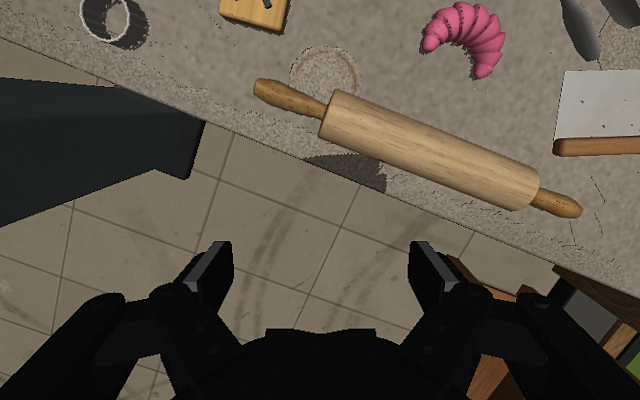

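Top view: white disc about (303,190), cake slice (279,190) on its left, brown croissant (323,178) on its right, and the pink look-alike (402,220) off the disc. The arrow tongue is at (311,243), the crank post at (240,226) and the dark grip at (232,243). Enlarging to confirm.

```bash
cat > h.py <<'E'
import numpy as np, cv2
from scipy.spatial.transform import Rotation as R
def ray(f,uv):
    K=np.array([[f["fx"],0,f["cx"]],[0,f["fy"],f["cy"]],[0,0,1]])
    p=cv2.undistortPoints(np.array(uv,float).reshape(-1,1,2),K,np.array(f["dist_coeffs"])).reshape(-1,2)
    d=np.c_[p[:,0],-p[:,1],-np.ones(len(p))]
    return d@R.from_euler("xyz",f["attitude"]).as_matrix().T
def plane(f,uv,z):
    d=ray(f,uv); c=np.array(f["position"]); return c+d*((z-c[2])/d[:,2])[:,None]
def proj(f,P):
    Rm=R.from_euler("xyz",f["attitude"]).as_matrix()
    q=(np.atleast_2d(P)-f["position"])@Rm; q=q*[1,-1,-1]
    K=np.array([[f["fx"],0,f["cx"]],[0,f["fy"],f["cy"]],[0,0,1]])
    return cv2.projectPoints(q,np.zeros(3),np.zeros(3),K,np.array(f["dist_coeffs"]))[0].reshape(-1,2)
E
python3 - <<'E'
import cv2
a=cv2.imread("pics/top0.png")[135:265,205:365]; cv2.imwrite("pics/top0c.png",cv2.resize(a,None,fx=4.5,fy=4.5,interpolation=cv2.INTER_CUBIC))
a=cv2.imread("pics/scene0.png")[180:320,250:400]; cv2.imwrite("pics/scene0c.png",cv2.resize(a,None,fx=4,fy=4,interpolation=cv2.INTER_CUBIC))
E
```

```text
(no output)
```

View pics/top0c.png

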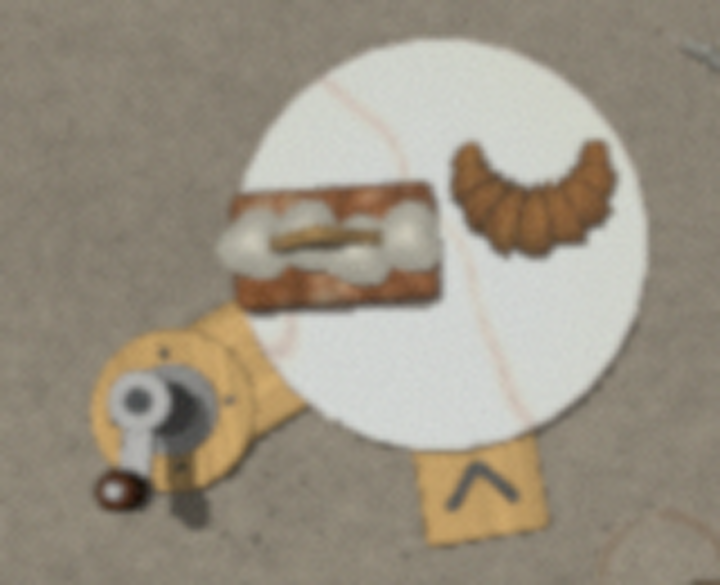

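View pics/scene0c.png

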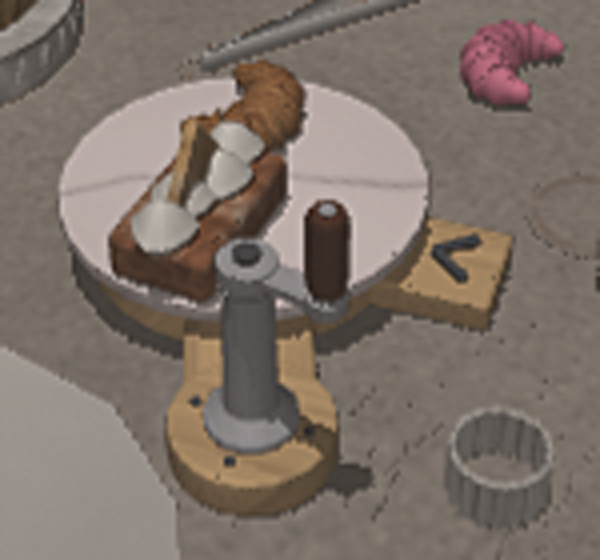

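```bash
cat > meas.py <<'E'
import sys,numpy as np,cv2
from scipy.optimize import least_squares
from h import *
from plant import vision
f=vision.grab_frame("top"); g=vision.grab_frame("scene")
T=lambda x,y:(x/4.5+205-.4,y/4.5+135-.4); S=lambda x,y:(x/4+250-.4,y/4+180-.4)
im=f["frame"].astype(int); 
m=((im.min(2)>165)&(im.max(2)-im.min(2)<35)).astype(np.uint8)
n,l,st,c=cv2.connectedComponentsWithStats(m[135:265,205:365])
k=1+st[1:,4].argmax(); cs=cv2.findContours((l==k).astype(np.uint8),0,1)[0]
p=cv2.convexHull(max(cs,key=len))[:,0]+[205,135]
P=plane(f,p,.047)[:,:2]
r=least_squares(lambda v:np.hypot(*(P-v[:2]).T)-v[2],[*P.mean(0),.115],loss="soft_l1",f_scale=.001)
print("disc",r.x); C=r.x[:2]
print("grip top/scene",plane(f,[T(114,490)],.187),plane(g,[S(328,208)],.187))
H=plane(f,[T(138,402)],.143)[0]; print("hub",H,plane(g,[S(247,254)],.143), np.hypot(*(H[:2]-C)))
# arrow tip, arms (tongue top unknown z ~.03)
for z in (.02,.035): 
  A=plane(f,[T(478,465),T(453,508),T(516,498)],z); m2=(A[0]+(A[1]+A[2])/2)/2
  print("arrow",z,A[:,:2],np.hypot(*(A[0,:2]-C)),np.degrees(np.arctan2(*(m2[:2]-C)[::-1])))
  B=plane(g,[S(437,252),S(478,238),S(463,280)],z); print(B[:,:2])
# slice bottom corners scene at .047
print("slice bottom sc",plane(g,[S(113,271),S(210,299),S(287,205)],.047)[:,:2])
for z in (.09,.1,.11): print("slice top",z,plane(f,[T(232,192),T(432,182),T(440,300),T(240,311)],z)[:,:2].tolist())
print("croissant",plane(f,[T(530,200)],.06))
E
python3 meas.py
```

```text
disc [ 0.53828531 -0.46659867  0.11299682]
grip top/scene [[ 0.40602368 -0.31194384  0.187     ]] [[ 0.40566884 -0.31574437  0.187     ]]
hub [ 0.44966875 -0.31616218  0.143     ] [[ 0.44813695 -0.31475914  0.143     ]] 0.17459677269344673
arrow 0.02 [[ 0.41580727 -0.48432346]
 [ 0.39227629 -0.46988608]
 [ 0.39697247 -0.50510243]] 0.12375394456499401 -171.7432410090675
[[ 0.41556053 -0.48978514]
 [ 0.398131   -0.51320808]
 [ 0.39217264 -0.47369691]]
arrow 0.035 [[ 0.4156181  -0.48441344]
 [ 0.3923903  -0.47016208]
 [ 0.39702597 -0.50492469]] 0.12395406581341717 -171.71714664664017
[[ 0.40967867 -0.47368079]
 [ 0.39268958 -0.49651183]
 [ 0.38688178 -0.4579991 ]]
slice bottom sc [[ 0.56351037 -0.36126333]
 [ 0.50251869 -0.36655427]
 [ 0.5021186  -0.45903717]]
slice top 0.09 [[0.5622438241234431, -0.35757993093707763], [0.5653378487621501, -0.46358550879059934], [0.5022976620617498, -0.4665630196607505], [0.4988404257174777, -0.3610932932318288]]
slice top 0.1 [[0.5607713823228216, -0.3588020482880296], [0.5638371311249626, -0.46383885674101616], [0.5013730594282818, -0.4667891565768126], [0.49794741825898603, -0.3622833024809896]]
slice top 0.11 [[0.5592989405222002, -0.36002416563898154], [0.5623364134877751, -0.464092204691433], [0.5004484567948138, -0.4670152934928747], [0.4970544108004944, -0.36347331173015046]]
croissant [[ 0.55877556 -0.51607762  0.06      ]]
```

```bash
python3 - <<'E'
from h import *
from plant import vision,manip
f=vision.grab_frame("top"); g=vision.grab_frame("scene")
def tri(a,b):
    d1=ray(f,[a])[0];d2=ray(g,[b])[0];c1=f["position"];c2=g["position"]
    s=np.linalg.lstsq(np.c_[d1,-d2],c2-c1,rcond=None)[0]; p,q=c1+s[0]*d1,c2+s[1]*d2
    return (p+q)/2,np.linalg.norm(p-q)
print("white",tri((100,222),(204,333)))
print("white right edge",tri((158,222),(283,290)))
print("grip",tri((230,243.5),(331.6,231.6)))
w=vision.grab_frame("wrist"); 
G=np.array([.4055,-.314,.187]);st=manip.get_state();print(st["tool_pos"],st["tcp_rot"])
d=G*[1,1,0]+[0,0,.175]-st["tool_pos"]
print("tool delta mm",1000*R.from_euler("xyz",st["tcp_rot"]).inv().apply(d), np.hypot(*d[:2]))
E
```

```text
white (array([ 0.45796384, -0.04142377,  0.19711168]), np.float64(0.00017461211807285546))
white right edge (array([ 0.43813811, -0.16365121,  0.17253927]), np.float64(0.04053755669468076))
grip (array([ 0.40520717, -0.31285162,  0.18943209]), np.float64(0.0016836175848219137))
[ 0.25892759 -0.62325367  0.22778341] [-3.14132772e+00  3.21547184e-07  3.93750119e-01]
tool delta mm [ 254.00272271 -229.34147708   52.84409157] 0.3422299018495062
```

The slice (brown block with cream, (279,190) in top) and the brown croissant on the disc are confirmed. All three checks are plausible:

| Check | Measured | Expected |
|---|---|---|
| Disc axis to hub | 174.6 mm | 175 mm |
| Crank radius | about 44 mm | 45 mm |
| Slice to disc axis | about 56 mm | 50–65 mm |

The slice is at about 96° and the arrow at about 188°, so the disc needs about +92° counter-clockwise, or about 368° of crank. First I move above the grip with the yaw brought to 0.

Request:
step_arm(steps=[[[0,0,0],0.131],[[0,0,0],0.131],[[0,0,0],0.132],[[18,-38,0],0],[[18,-38,0],0],[[18,-38,0],0],[[18,-38,0],0],[[18,-38,0],0],[[18,-38,0],0],[[18,-38,0],0],[[18,-38,0],0]], fingers=85, squeeze=25)

```text
time_s: 1.78
tool_pos: [0.4035, -0.3181, 0.2282]
tcp_rot: [3.141, -0.0, -0.0]
wrist_force: [0.6, -0.5, 0.4]
width: 0.995
```

```bash
cat > look.py <<'E'
import sys
from h import *
from plant import vision,manip
w=vision.grab_frame("wrist"); cv2.imwrite(f"pics/{sys.argv[1]}.png",w["frame"][:,:,::-1])
im=w["frame"].astype(int); 
st=manip.get_state();print(st["time_s"],st["tool_pos"],st["tcp_rot"],st["wrist_force"],st["width"])
print("expected grip top px",proj(w,[.4055,-.314,.187]),"hub",proj(w,[.449,-.3155,.143]))
E
python3 look.py w1
```

```text
1.825 [ 0.40614162 -0.3131794   0.22809319] [-3.14007876e+00 -1.06671484e-03  4.65503169e-03] [4.96684531 5.2077223  0.26838221] 0.9957467484676932
expected grip top px [[317.05282704 212.85736458]] hub [[319.38046339 140.46866704]]
```

View pics/w1.png

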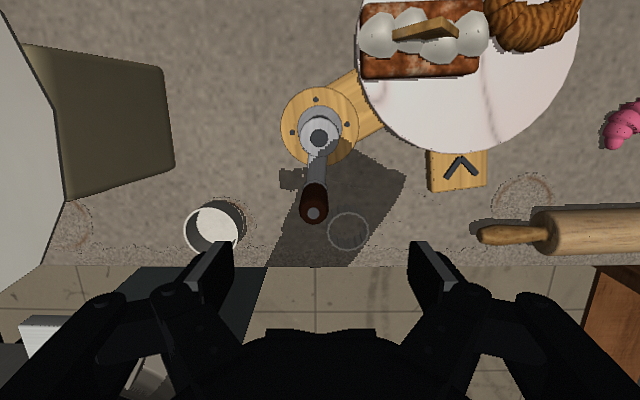

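Wrist view: grip top at (313,213), hub at (319,138), within about 2 mm of the estimates, and the jaws straddle the grip. I lower halfway and read the pose once settled.

Request:
step_arm(steps=[[[0,0,10],0],[[0,0,10],0],[[0,0,5],0],[[0,0,0],0],[[0,0,0],0]])

```text
time_s: 2.45
tool_pos: [0.403, -0.3197, 0.203]
tcp_rot: [3.142, -0.0, -0.001]
wrist_force: [0.0, -0.8, 0.3]
width: 0.997
```

```bash
python3 look.py w2
```

```text
2.5 [ 0.40305307 -0.31964825  0.20313615] [ 3.14146723e+00 -2.82808682e-04 -7.22729913e-04] [ 0.48861751 -0.45436245  0.35388775] 0.9961861991935609
expected grip top px [[313.92174213 226.50796845]] hub [[316.96622432 143.50061049]]
```

View pics/w2.png

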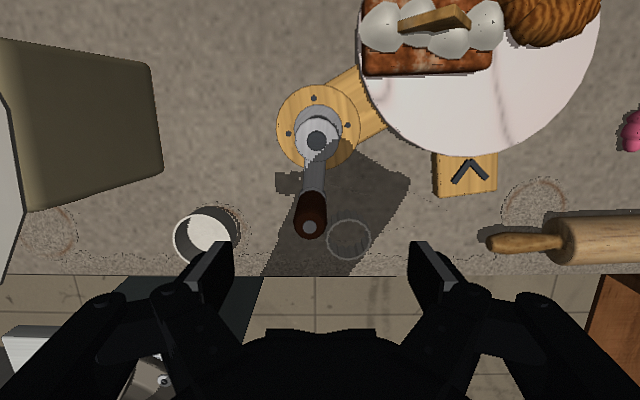

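Grip top at (310,227), hub at (317,141), so the grip is at about (0.4055,-0.312) and the hub at (0.450,-0.3155). I correct, lower and close.

Request:
step_arm(steps=[[[2.5,-8,0],0],[[0,0,10],0],[[0,0,10],0],[[0,0,8],0],[[0,0,0],0]])

```text
time_s: 3.12
tool_pos: [0.4051, -0.3112, 0.174]
tcp_rot: [-3.141, 0.001, -0.0]
wrist_force: [-0.3, -0.5, 0.3]
width: 0.996
```

Request:
step_arm(steps=[[[0,0,0],0],[[0,0,0],0],[[0,0,0],0],[[0,0,0],0],[[0,0,0],0],[[0,0,0],0]], fingers=0, squeeze=25)

```text
time_s: 3.88
tool_pos: [0.4057, -0.3115, 0.1752]
tcp_rot: [3.141, -0.0, -0.0]
wrist_force: [-1.1, 0.1, 5.3]
width: 0.22
```

```bash
python3 look.py w3
```

```text
3.925 [ 0.40564902 -0.31144586  0.17514202] [ 3.14142911e+00 -3.28910467e-04 -3.26343303e-04] [-0.54318813  0.34204531  6.22258069] 0.2163685404066381
expected grip top px [[329.26154261 252.86286729]] hub [[330.18303134 153.34186344]]
```

View pics/w3.png

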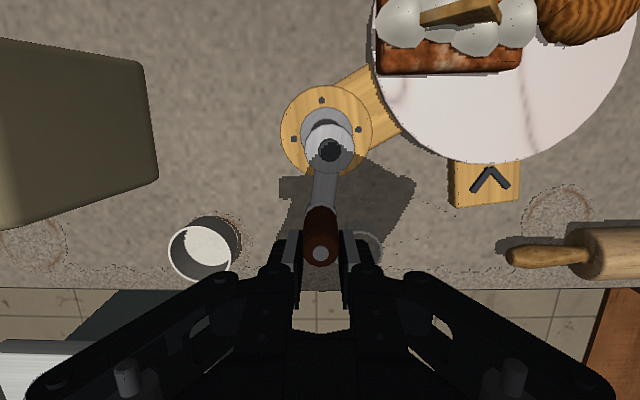

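Grip held (opening about 18.5 mm, TCP centred on it). Working out the rows of the circle.

```bash
cat > arc.py <<'E'
import sys,numpy as np
a0,n,d=map(float,sys.argv[1:4]); c=np.array([.450,-.3155]);r=.045
if len(sys.argv)>4: c=np.array([float(sys.argv[4]),float(sys.argv[5])])
a=np.radians(a0+d*np.arange(int(n)+1)); p=1000*r*np.c_[np.cos(a),-np.sin(a)]
q=np.round(p,1); print([[[round(float(x),1),round(float(y),1),0],0] for x,y in np.diff(q,axis=0)])
print("end",c+[r*np.cos(a[-1]),r*np.sin(a[-1])])
E
python3 arc.py 174.7 12 10
```

```text
[[[0.0, 7.9, 0], 0], [[1.3, 7.7, 0], 0], [[2.6, 7.4, 0], 0], [[3.9, 6.8, 0], 0], [[5.0, 6.1, 0], 0], [[6.0, 5.0, 0], 0], [[6.8, 4.0, 0], 0], [[7.3, 2.7, 0], 0], [[7.7, 1.4, 0], 0], [[7.9, 0.0, 0], 0], [[7.7, -1.3, 0], 0], [[7.4, -2.6, 0], 0]]
end [ 0.46880402 -0.35638287]
```

Request:
step_arm(steps=[[[0,8,0],0],[[1.3,7.7,0],0],[[2.6,7.4,0],0],[[3.9,6.8,0],0],[[5,6.1,0],0],[[6,5,0],0],[[6.8,4,0],0],[[0,0,0],0]])

```text
time_s: 4.92
tool_pos: [0.4315, -0.3575, 0.1752]
tcp_rot: [3.14, -0.001, -0.001]
wrist_force: [-1.2, -5.2, 5.6]
width: 0.218
```

```bash
python3 look.py w4; python3 - <<'E'
from plant import vision; import cv2
a=vision.grab_frame("scene")["frame"][150:330,230:430,::-1];cv2.imwrite("pics/s4.png",cv2.resize(a,None,fx=3,fy=3,interpolation=2))
E
```

```text
4.975 [ 0.43129721 -0.35741365  0.17522357] [ 3.14029615e+00 -5.83784255e-04 -8.18639142e-04] [-0.63947563 -5.49561208  4.62743558] 0.21556531903302034
expected grip top px [[241.67289007 296.9899654 ]] hub [[256.4647889  194.44960288]]
```

View pics/w4.png

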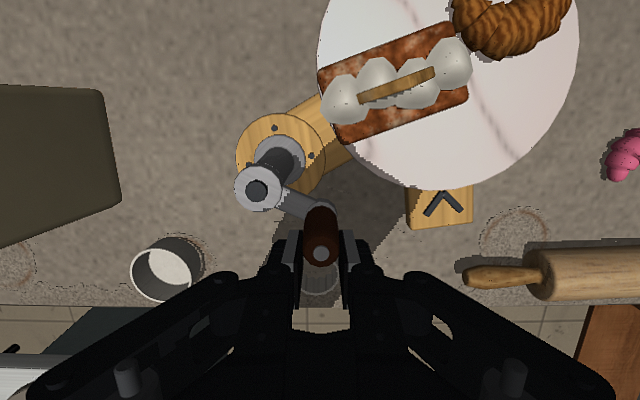

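View pics/s4.png

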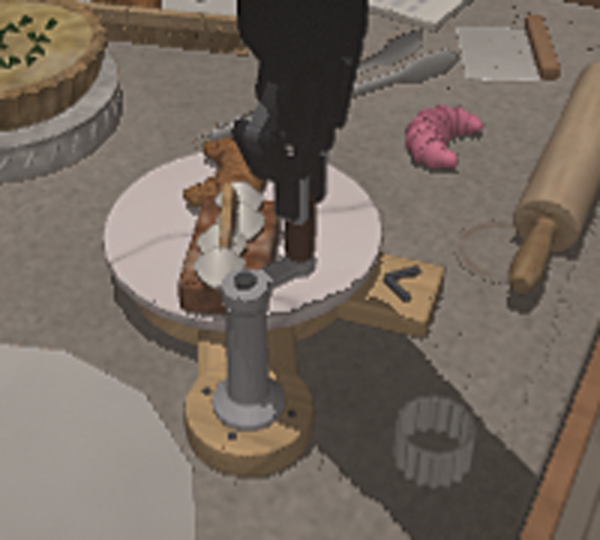

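Turning works: the slice moved counter-clockwise by about 17°, with small forces. Continuing from 244.7°.

```bash
python3 arc.py 244.7 30 10
```

```text
[[[7.3, 2.7, 0], 0], [[7.7, 1.4, 0], 0], [[7.9, 0.0, 0], 0], [[7.7, -1.3, 0], 0], [[7.4, -2.6, 0], 0], [[6.8, -3.9, 0], 0], [[6.1, -5.0, 0], 0], [[5.0, -6.0, 0], 0], [[4.0, -6.8, 0], 0], [[2.7, -7.3, 0], 0], [[1.4, -7.7, 0], 0], [[0.0, -7.9, 0], 0], [[-1.3, -7.7, 0], 0], [[-2.6, -7.4, 0], 0], [[-3.9, -6.8, 0], 0], [[-5.0, -6.1, 0], 0], [[-6.0, -5.0, 0], 0], [[-6.8, -4.0, 0], 0], [[-7.3, -2.7, 0], 0], [[-7.7, -1.4, 0], 0], [[-7.9, 0.0, 0], 0], [[-7.7, 1.3, 0], 0], [[-7.4, 2.6, 0], 0], [[-6.8, 3.9, 0], 0], [[-6.1, 5.0, 0], 0], [[-5.0, 6.0, 0], 0], [[-4.0, 6.8, 0], 0], [[-2.7, 7.3, 0], 0], [[-1.4, 7.7, 0], 0], [[0.0, 7.9, 0], 0]]
end [ 0.40515132 -0.31918723]
```

Request:
step_arm(steps=[[[7.3,2.7,0],0],[[7.7,1.4,0],0],[[7.9,0,0],0],[[7.7,-1.3,0],0],[[7.4,-2.6,0],0],[[6.8,-3.9,0],0],[[6.1,-5,0],0],[[5,-6,0],0],[[4,-6.8,0],0],[[0,0,0],0]])

```text
time_s: 6.28
tool_pos: [0.4921, -0.3336, 0.1751]
tcp_rot: [-3.141, -0.001, 0.001]
wrist_force: [1.7, 0.6, 6.8]
width: 0.217
```

Request:
step_arm(steps=[[[2.7,-7.3,0],0],[[1.4,-7.7,0],0],[[0,-7.9,0],0],[[-1.3,-7.7,0],0],[[-2.6,-7.4,0],0],[[-3.9,-6.8,0],0],[[-5,-6.1,0],0],[[-6,-5,0],0],[[-6.8,-4,0],0],[[-7.3,-2.7,0],0],[[0,0,0],0]])

```text
time_s: 7.65
tool_pos: [0.4616, -0.2727, 0.1751]
tcp_rot: [3.141, 0.0, -0.001]
wrist_force: [-2.3, -6.9, 5.0]
width: 0.219
```

```bash
python3 look.py w5
```

```text
7.7 [ 0.46178308 -0.27276444  0.17503732] [ 3.14089821e+00  4.17870599e-04 -7.94626870e-04] [-2.43349875 -6.16630843  5.21646189] 0.2231396520362436
expected grip top px [[397.84883025 343.12882165]] hub [[388.35354763 238.31787159]]
```

View pics/w5.png

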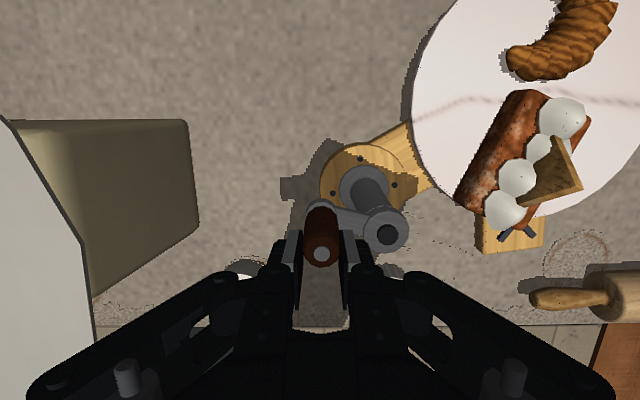

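On track: the slice is nearing the arrow in the wrist view and forces stay small. Last 110° of crank.

Request:
step_arm(steps=[[[-7.7,-1.4,0],0],[[-7.9,0,0],0],[[-7.7,1.3,0],0],[[-7.4,2.6,0],0],[[-6.8,3.9,0],0],[[-6.1,5,0],0],[[-5,6,0],0],[[-4,6.8,0],0],[[-2.7,7.3,0],0],[[-1.4,7.7,0],0],[[0,7,0],0],[[0,0,0],0]])

```text
time_s: 9.2
tool_pos: [0.4054, -0.3188, 0.175]
tcp_rot: [-3.141, 0.0, -0.001]
wrist_force: [-1.4, -0.9, 9.3]
width: 0.222
```

```bash
python3 look.py w6; python3 - <<'E'
from plant import vision; import cv2
a=vision.grab_frame("scene")["frame"][150:330,230:430,::-1];cv2.imwrite("pics/s6.png",cv2.resize(a,None,fx=3,fy=3,interpolation=2))
a=vision.grab_frame("top")["frame"][135:265,205:365,::-1];cv2.imwrite("pics/t6.png",cv2.resize(a,None,fx=4.5,fy=4.5,interpolation=2))
E
```

```text
9.25 [ 0.40530282 -0.31864991  0.17502092] [-3.14128249e+00  4.71161644e-04 -6.34627712e-04] [-1.92417737 -0.09004246  8.29592601] 0.2177997514916975
expected grip top px [[314.57085029 252.40533363]] hub [[317.97415855 152.79360965]]
```

View pics/t6.png

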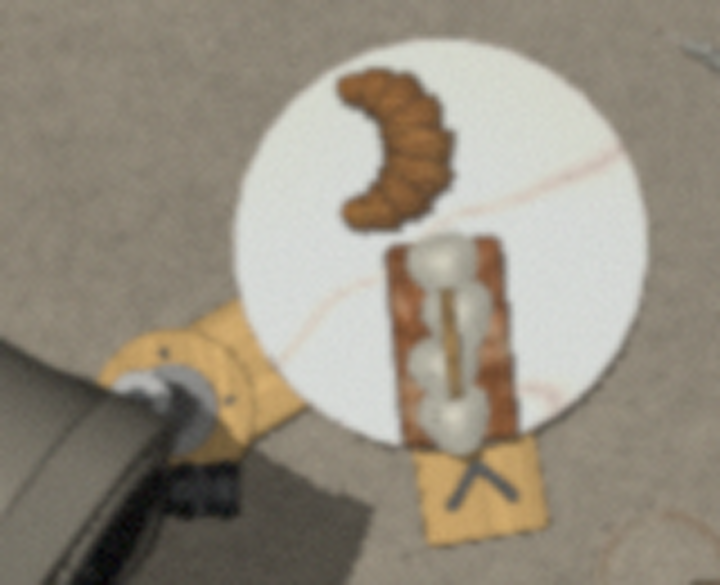

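View pics/s6.png

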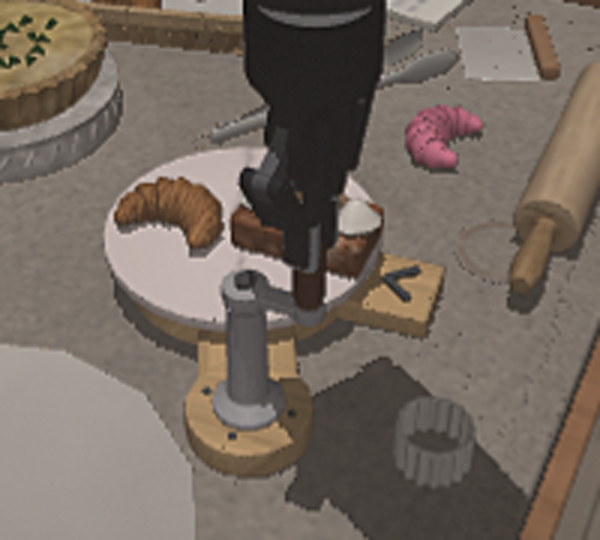

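View pics/w6.png

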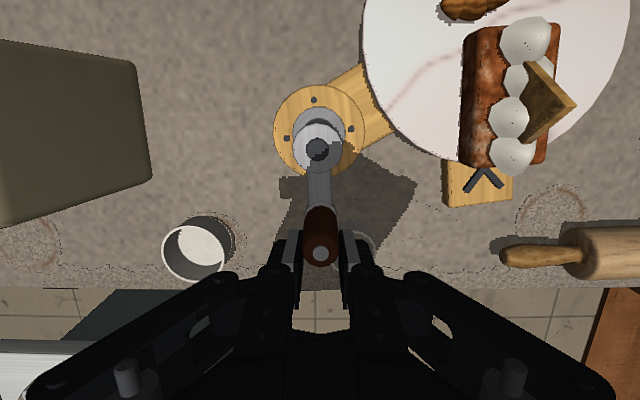

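```bash
cat > fin.py <<'E'
from h import *
from plant import vision
import sys
f=vision.grab_frame("top")
T=lambda x,y:(x/4.5+205-.4,y/4.5+135-.4)
C=np.array([.5383,-.4666]); a=np.radians(188.3); s=C+.057*np.array([np.cos(a),np.sin(a)])
q=eval(sys.argv[1])
for z in (.095,.11):
  P=plane(f,[T(*x) for x in q],z)[:,:2]; c=P.mean(0); d=c-C
  print(z,c,"serve",s,"err mm",1000*(c-s),1000*np.linalg.norm(c-s),"r",np.hypot(*d),"ang",np.degrees(np.arctan2(d[1],d[0]))%360, "sides",np.linalg.norm(P[0]-P[1]),np.linalg.norm(P[1]-P[2]))
E
python3 fin.py "[(388,242),(502,238),(520,438),(403,445)]"
# independent scene ray/ slice check on arrow line: arrow tip angle from tongue edges
python3 - <<'E'
from h import *
from plant import vision
f=vision.grab_frame("top");T=lambda x,y:(x/4.5+205-.4,y/4.5+135-.4)
P=plane(f,[T(428,545),T(549,523)],.03)[:,:2];m=P.mean(0)-[.5383,-.4666];print(np.degrees(np.arctan2(m[1],m[0]))%360)
E
```

```text
0.095 [ 0.48043319 -0.47320407] serve [ 0.48189703 -0.4748283 ] err mm [-1.46384285  1.62422911] 2.186539755683252 r 0.05824244006835811 ang 186.51073583938123 sides 0.06014251985822725 0.10578017829670545
0.11 [ 0.47934102 -0.47345338] serve [ 0.48189703 -0.4748283 ] err mm [-2.55601306  1.37492198] 2.902346156927374 r 0.05935596447203296 ang 186.63029566490403 sides 0.05931428482076268 0.10432345765811053
188.0707272068614
```

Slice centre is about 2–3 mm from the serving spot (limit 16). Releasing and lifting clear.

Request:
step_arm(steps=[[[0,0,0],0],[[0,0,0],0],[[0,0,0],0],[[0,0,0],0],[[0,0,-10],0],[[0,0,-20],0],[[0,0,-20],0],[[0,0,-20],0],[[0,0,-15],0],[[0,0,0],0],[[0,0,0],0],[[0,0,0],0]], fingers=85)

```text
time_s: 10.95
tool_pos: [0.4052, -0.3182, 0.2592]
tcp_rot: [-3.141, 0.001, -0.0]
wrist_force: [-0.2, 0.8, 1.6]
width: 0.992
```

```bash
python3 look.py w7; python3 - <<'E'
from plant import vision; import cv2
a=vision.grab_frame("top")["frame"][135:265,205:365,::-1];cv2.imwrite("pics/t7.png",cv2.resize(a,None,fx=4.5,fy=4.5,interpolation=2))
E
```

```text
11.0 [ 0.40526505 -0.31827588  0.25924473] [-3.14094130e+00  1.00666877e-03 -2.47671859e-04] [0.57589239 0.64748005 0.06914006] 0.991538648011695
expected grip top px [[317.33692408 201.11165056]] hub [[319.40818095 138.48116267]]
```

View pics/t7.png

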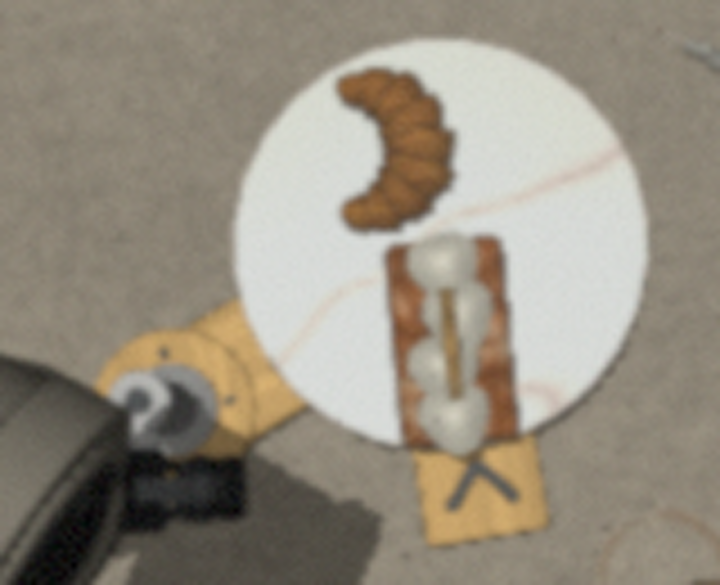

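View pics/w7.png

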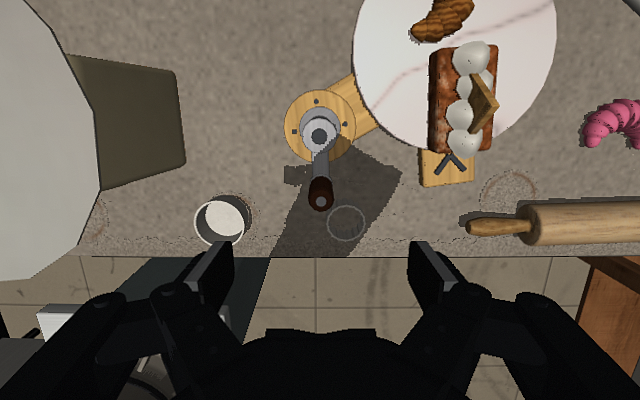

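The grip at (320,195) in the wrist view is free. In the top crop the slice (452,340) is unchanged and standing at the arrow, the croissant stands opposite at (400,150), and nothing touches the gripper. Handing in.

```bash
python3 -c "
from plant import manip; print(manip.close_job())"
```

```text
the job is handed in; nothing more can be done
None
```

I gripped the crank by its wooden grip and led it about 369° counter-clockwise, which brought the slice of cake round roughly 91° to the arrow. I then opened the fingers, lifted about 85 mm clear and handed the job in at about 11 s of the 45 s allowed.

- **Slice position:** just before release I measured its centre 2–3 mm from the serving spot, against the 16 mm limit. The bearing came out at about 186.5° for the slice, and 188.1–188.3° for the arrow by two readings. The top picture after release looked unchanged, though I did not re-measure it.
- **Pastries:** both looked upright on the disc in that picture.
- **Forces:** wrist force readings stayed under about 10 N while turning and near zero after the lift.
- **Small disagreements:** early estimates of the grip and hub positions differed by 2–4 mm between cameras. The slice's brown top measured about 106 mm long against the stated 119 mm. I put the difference down to overhanging cream, which adds perhaps 2 mm of uncertainty.
- **Failures:** none of the checks failed; the hand-in gives no verdict.

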